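# Put the lopsided spacer arms away in the latched parts case

### The job

Turn the red quarter-turn knob to release the blue lid of the parts case, swing the lid up, and put all the dark spacer arms from the bench into the case, each lying on its feet on the case floor; then shut the lid fully and turn the knob back to locked. The arms are weighted unevenly in a way that cannot be seen: find each one's balance point with a small trial lift (no more than 5 cm), shift the grip to within about 2 cm of it before lifting the arm higher, and set it down rather than drop it. Leave the can and the cartons alone.

Things in the scene. Friction and masses are not known exactly. Their poses are not given: they have to be found in the camera images.
- case: Grey open steel case fixed to the bench, outer 250 (x) by 250 (y) by 80 mm high; walls and floor 5 mm thick, inside 240 by 240, floor 5 mm above the bench. Origin: centre of underside. Lid hinged along its top +y edge, the edge far from the robot (the case's x points to the robot's right). Inside the top of the -y wall, by the knob, an 8 mm wide keeper lip, 76 to 80 mm above the bench.
- lid (a joint): Angle of the blue steel lid (250 by 250 by 6 mm): 0 shut, grows as the -y edge is lifted (turning about the case's -x), stop at 1.5 rad, nearly upright. The stiff hinge keeps it wherever it is left; about 7 N at the handle to open, under 4 N to close. While locked it lifts only some 5 mm at the free edge.
- lid_hinge (a point): On the lid's hinge axis (along the case's x), midway, at the lid's underside: 80.5 mm above the bench, 125 mm to +y of the case's centre. Its frame turns with the lid; with the lid shut its axes are those of the case.
- lid_handle (a point): Middle of the steel bar handle on the lid: 12 mm round bar, 70 mm long, parallel to the hinge, its axis 40 mm above the lid's top face, 14 mm from the free edge. In the frame of lid_hinge it is at (50, -236, 46) mm.
- knob (a joint): Angle of the red quarter-turn latch knob: 0 locked (bar square to the lid's free edge, cam under the keeper; cam and stem reach 12 mm below the lid's underside), grows clockwise seen from above to its stop at 1.571 rad, released (bar parallel to the free edge). Low friction; stays put. The lid can be lifted or shut only with the knob released (above about 1.1 rad).
- knob_grip (a point): On the knob's axis, 30 mm above the underside of its 44 mm disc foot (8 thick), which is 8 mm above the lid's underside. The grip is a bar 44 long, 14 thick, from 6 to 38 mm above that underside, along the case's y when the knob is at 0. In the frame of lid_hinge the point is at (-58, -220, 38) mm.
- arm1: Dark spacer arm: rib 170 long (x), 14 wide, 8 to 40 mm above its underside, on two flat feet 40 wide (y), 35 long, 8 thick, centred at x = -67.5 and 67.5. Origin: centre of underside; z up. Yellow sleeve at the +x end (no hint of weight). 0.5 to 0.7 kg; hidden slug: balance point on the rib 25 to 60 mm from the middle, towards either end. Grip the rib across, x -65 to 65. Starts standing.
- arm2: Dark spacer arm. Same outward shape, size and axes as arm1 (rib 170 by 14 mm, 8 to 40 mm high, feet 40 wide, yellow sleeve at +x, origin at centre of underside), but its own balance point, 25 to 60 mm from the middle towards either end. Two or three of the four arms are present; the others are absent.
- arm3: Dark spacer arm. Same outward shape, size and axes as arm1 (rib 170 by 14 mm, 8 to 40 mm high, feet 40 wide, yellow sleeve at +x, origin at centre of underside), but its own balance point, 25 to 60 mm from the middle towards either end. Two or three of the four arms are present; the others are absent.
- arm4: Dark spacer arm. Same outward shape, size and axes as arm1 (rib 170 by 14 mm, 8 to 40 mm high, feet 40 wide, yellow sleeve at +x, origin at centre of underside), but its own balance point, 25 to 60 mm from the middle towards either end. Two or three of the four arms are present; the others are absent.
- filter_can: Bystander: black and yellow can, 72 mm across, 85 high, standing on the bench; origin centre of its underside. Leave it alone.
- carton: Bystander: brown carton 80 by 130 by 50 mm high; origin centre of its underside. Leave it alone.
- blue_carton: Bystander: blue carton 70 by 110 by 35 mm high; origin centre of its underside. Leave it alone.
Things that resemble listed ones, but are neither listed nor needed, are in the scene too. What is shaped like the arm1 but green is not meant.

How it is judged:
By the outcome, as a careful person would: the job done as asked, in the order asked, and still so for the second after the job is handed in, with the robot touching nothing.
Of arm1, arm2, arm3, arm4 only 2 to 3 are there at a start; the rules pass over those that are not, and their reading is None.
At some moment in a run one of arm1, arm2, arm3, arm4 may be knocked a few centimetres aside while the robot is not near it.
It also fails if it takes over 210 s, if anything falls off the work surface, if the arm or the gripper's body presses on something with over 40 N, if the wrist force passes 120 N, or if a joint passes its speed limit or range.

### The arm

A 6-joint arm with a two-finger parallel gripper is mounted at the origin on the work surface. World frame = base frame: x ahead of the robot, y to its left, z up, the work surface at z = 0. Lengths are in m, angles in rad, forces in N, time in s.
With the tool pointing down it reaches from about 0.25 to 0.775 m from the base axis. Payload 4 kg.
Tool frame: the origin (TCP) lies at the very end of the fingers, on their centre line; the grasp point (between the pads) lies 19 mm behind it; z points along the fingers, y is the line along which they close (so a half turn about z gives the same grasp; the last joint's range is limited). The gripper opens to 85 mm and grips with 20 to 120 N. Pads are 22 mm wide; open, the fingers measure 114 mm over their backs; the gripper's body (76 mm by 85 mm) begins 54 mm behind the grasp point. The pads swing forward as they close: fully open they stand 13 mm farther back than shut.
Start: joints at [-1.452, 0.087, 1.371, -0, 1.684, -0.103], TCP at [0.121, -0.537, 0.231] pointing down, gripper open.
Joint ranges: [-3.1, 3.1], [-0.76, 2.03], [0.27, 2.55], [-1.08, 4.22], [0.17, 2.65], [-2.57, 2.57]. Speed limits (rad/s): [2.79, 2.79, 3.14, 3.14, 3.14, 3.14].

### API

Orientations are given as a unit quaternion [w, x, y, z].
In Python, from rig import sensors, vision, order gives the robot as it stands. The module is installed in compiled form; this text tells all that it offers.
- The arm moves only by the tool move_arm, never from a script. Its argument "series" is one flat list of numbers, 4 for each row, row after row: the shift along the world's x, y, z in mm, then the turn about the world's z in units of 10 degrees (1.0 is 10 degrees). A call has 1 to 5 rows; each row shifts and turns the commanded pose from where the row before left it; what a row does not reach is not made up. A row lasts 1/8 s, in which the tool goes at most 62.5 mm and 10.7 degrees, less where a joint would pass 70% of its speed; a pose out of reach is approached as far as the arm can. A call is refused whole if a number of a shift passes 62.5 or a number of a turn 1, either way. A call with a gripper value outside its range is refused whole. "gripper" is the finger opening in mm, from 0 to 85.4, set as the call begins (left out, the last holds). The fingers move at their own pace and stop on an object; the grip force is fixed at half the most. Time passes only in rows, so rows that do not move let the fingers close. It gives the time, the measured TCP pose, the force, the opening and the grip force at its end, in the units of the state.
- sensors.observe(): the state, without advancing time (a new reading comes with each control period).
- vision.camera(name): name is "side" or "top"; returns a dict with "pixels" (400x640x3 uint8, blue, green, red), "vfov" (degrees; the focal length in pixels is half the picture's height over the tangent of half this angle, whatever the lens; pixels are square), "cx", "cy" (the principal point, pixels), "R" (3x3) and "t" (3): a world point X has camera coordinates R X + t. Camera axes: x right, y down, z forward; pixel columns grow to the right and rows downward; lengths in m; the calibration is good to about 2 mm. A picture is of the moment at which its call begins. There is no depth.
- order.hand_in(): hands the job in; it is judged then, once.
Trained networks look in a picture, given as the dict that the camera call returned (one of the last four; its "shot" number tells which), for a name from the list of things; names that differ only in an ending like _2 or _b are one class to them, and where a whole thing is asked for, a point or a joint stands for the part that bears it (a point fixed in the world has none). Each returns a list of dicts, best first, with "confidence" (0 to 1); they miss things now and then, are a little off and sometimes report something else, mostly with a low value. They report only what shows in the picture. A call takes as long as a camera call. They do not tell look-alikes from the thing itself.
- vision.search_frame(label, picture): "rect" ([left, top, right, bottom] as shares, 0 to 1, of the picture: columns of its width, rows of its height, round what is visible of it).
- vision.tip_of(label, picture): "location" ([column, row] as shares, 0 to 1, of the picture: columns of its width, rows of its height: a listed point, or the origin of a listed thing).
The state is a dict: "t": time; "q": joint angles; "joint_velocities": joint speeds; "joint_efforts": joint torques, N m; "position": TCP position; "tcp_rot": TCP orientation; "ft_force": force on the tool from outside, world axes, zero at the start; "ft_torque": the same for the moment, N m; "width": finger opening in m; "gripper_force": force on a finger pad.
Only numpy, scipy, OpenCV 4.12 (cv2) and the standard library are available. Lean on these libraries where they do the work, as an engineer would, in place of code of your own. Each camera call takes 0.05 s, during which the arm holds its last target. There are 200 camera calls.

## Working session

There is one attempt and no reset: what is moved stays moved. The work goes in short steps, Python scripts to look and compute and a tool call to move; the robot and the scene stay as the last step left them, time stands still between calls to the robot, and variables do not carry over. Pictures are saved under pics/ and viewed, at most 14 in all, crops included, and the job is handed in when it is done.

Besides the shell and the picture viewer there is one more tool, called in YAML: its name, and indented under it one key for each argument. move_arm: Moves the arm, as the interface text tells. Its arguments: {"type":"object","properties":{"series":{"type":"array"},"gripper":{"type":"number"}},"required":["series"]}

```bash
mkdir -p pics
cat > h.py <<'E'
import numpy as np, cv2
from rig import sensors, vision, order
def shot(cam,name=None):
    p=vision.camera(cam)
    if name: cv2.imwrite(f'pics/{name}.png',p['pixels'])
    return p
def K(p):
    f=200/np.tan(np.radians(p['vfov'])/2); return f
def ray(p,uv,z):
    f=K(p); d=np.array([(uv[0]-p['cx'])/f,(uv[1]-p['cy'])/f,1.]); R=np.array(p['R']);t=np.array(p['t'])
    c=-R.T@t; w=R.T@d; return c+w*(z-c[2])/w[2]
def proj(p,X):
    c=np.array(p['R'])@np.array(X)+np.array(p['t']); f=K(p); return np.array([f*c[0]/c[2]+p['cx'],f*c[1]/c[2]+p['cy']])
def px(l): return np.array([l[0]*640,l[1]*400])
E
python3 - <<'E'
from h import *
np.set_printoptions(precision=3,suppress=True)
for c in('top','side'):
    p=shot(c,c+'0')
    print(c,p['vfov'],p['cx'],p['cy'],-np.array(p['R']).T@np.array(p['t']),np.array(p['R']).tolist())
    for l,z in(('case',0),('lid_hinge',.0805),('lid_handle',.1265),('knob_grip',.1185),('arm1',0),('filter_can',0),('carton',0),('blue_carton',0)):
        for d in vision.tip_of(l,p)[:6]:
            u=px(d['location']); print(l,round(d['confidence'],2),u.round(),ray(p,u,z))
s=sensors.observe(); print(s['position'],s['tcp_rot'],s['ft_force'],s['ft_torque'],s['width'])
E
```

```text
top 55.53058992889651 317.7284768494503 201.7682618279048 [ 0.315 -0.051  1.189] [[-0.04281609828867646, -0.9990709162256554, -0.004907757060354183], [-0.9750826478283899, 0.04285728851106105, -0.21766277294350433], [0.21767087915316147, -0.004534001930826301, -0.9760116962389237]]
case 0.7 [236. 175.] [0.683 0.207 0.   ]
case 0.58 [246. 221.] [0.527 0.173 0.   ]
lid_hinge 0.88 [237. 173.] [0.664 0.187 0.081]
lid_handle 0.58 [257. 249.] [0.423 0.12  0.127]
knob_grip 0.69 [218. 249.] [0.429 0.23  0.119]
arm1 0.97 [324. 235.] [ 0.471 -0.071  0.   ]
arm1 0.81 [377. 229.] [ 0.484 -0.238  0.   ]
filter_can 0.8 [405. 163.] [ 0.696 -0.346  0.   ]
carton 0.76 [326. 151.] [ 0.75 -0.09  0.  ]
blue_carton 0.82 [283. 146.] [0.774 0.049 0.   ]
side 56.19216977030888 317.74977828268214 197.029504921367 [0.006 0.67  0.691] [[-0.7939821663242852, -0.6077893957629626, -0.013578289917647564], [-0.32015642919099574, 0.43701270853129515, -0.8405472939875613], [0.5168096171770279, -0.6630323845637056, -0.5415679796785442]]
case 0.87 [278. 273.] [0.528 0.173 0.   ]
lid_hinge 0.67 [235. 232.] [0.662 0.186 0.081]
lid_handle 0.89 [322. 238.] [0.428 0.114 0.126]
knob_grip 0.61 [287. 261.] [0.446 0.219 0.118]
arm1 0.94 [374. 203.] [ 0.493 -0.254  0.   ]
arm1 0.69 [354. 236.] [ 0.452 -0.071  0.   ]
arm1 0.46 [248. 212.] [0.792 0.027 0.   ]
arm1 0.37 [438. 211.] [ 0.306 -0.338  0.   ]
filter_can 0.79 [339. 174.] [ 0.698 -0.351  0.   ]
carton 0.96 [284. 202.] [ 0.739 -0.085  0.   ]
blue_carton 0.75 [245. 214.] [0.792 0.042 0.   ]
blue_carton 0.6 [373. 202.] [ 0.498 -0.261  0.   ]
[ 0.121 -0.537  0.231] [0.    0.994 0.111 0.   ] [-0.043 -0.994 -0.186] [ 0.031  0.046 -0.015] 0.08559915806009408
```

View pics/top0.png

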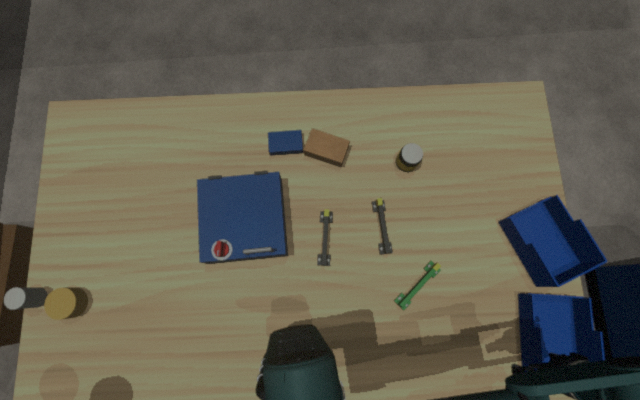

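View pics/side0.png

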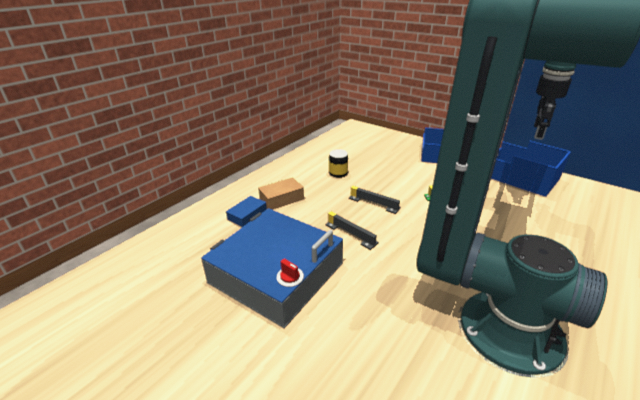

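Top view: the dark arms are at (325,237) and (382,227). The look-alike is the green one at (417,285). The blue/green bins at right and the blue carton at (285,143) are not wanted. The case is at (242,217), with a red knob at (222,249) and a handle at (257,250). I'll choose the two dark ones with yellow sleeves and check them in a crop. I'll measure the exact outlines at the same time.

```bash
cat >> h.py <<'E'
def seg(p,mask,z,minA=20,box=None):
    """components -> minAreaRect in world plane z"""
    out=[]
    m=mask.astype(np.uint8)
    if box: b=np.zeros_like(m); b[box[1]:box[3],box[0]:box[2]]=1; m=m*b
    for c in cv2.findContours(m,cv2.RETR_EXTERNAL,cv2.CHAIN_APPROX_NONE)[0]:
        if cv2.contourArea(c)<minA: continue
        w=np.array([ray(p,q[0],z)[:2] for q in c])
        r=cv2.minAreaRect((w*1000).astype(np.float32)); out.append((c[:,0].mean(0).round(),np.round(r[0],1),np.round(r[1],1),round(r[2],1),cv2.boxPoints(r).round()))
    return out
def hsv(p): return cv2.cvtColor(p['pixels'],cv2.COLOR_BGR2HSV)
E
python3 - <<'E'
from h import *
p=shot('top'); im=p['pixels']; H=hsv(p)
cr=lambda a,b,c,d,s:cv2.resize(im[b:d,a:c],None,fx=s,fy=s,interpolation=cv2.INTER_CUBIC)
cv2.imwrite('pics/crop1.png',cr(190,160,450,310,3))
blue=(H[...,0]>100)&(H[...,0]<130)&(H[...,1]>120)
blue=cv2.morphologyEx(blue.astype(np.uint8),cv2.MORPH_CLOSE,np.ones((9,9)))
for r in seg(p,blue,.0865,500,(180,160,300,275)): print('lid',r)
yel=(H[...,0]>22)&(H[...,0]<35)&(H[...,1]>180)
for r in seg(p,yel,.03,5,(300,180,400,280)): print('yel',r)
dark=(H[...,2]<75)
for r in seg(p,dark,.02,40,(300,190,400,280)): print('dark',r)
red=((H[...,0]<8)|(H[...,0]>172))&(H[...,1]>150)
for r in seg(p,red,.1265,10,(200,230,240,270)): print('red',r)
E
```

```text
lid (array([238., 220.]), array([528.5, 174.4]), array([243.9, 244.9]), 3.2, array([[400., 290.],
       [414.,  45.],
       [657.,  59.],
       [643., 303.]], dtype=float32))
dark (array([325., 241.]), array([452.1, -71.5]), array([ 34.6, 149. ]), 84.2, array([[376., -81.],
       [524., -96.],
       [528., -62.],
       [380., -47.]], dtype=float32))
dark (array([382., 228.]), array([ 488.2, -250.5]), array([165.3,  35.5]), 4.7, array([[ 404., -240.],
       [ 407., -275.],
       [ 572., -261.],
       [ 569., -226.]], dtype=float32))
red (array([225., 250.]), array([426.7, 208.8]), array([25.1, 11.2]), 0.5, array([[414., 214.],
       [414., 203.],
       [439., 203.],
       [439., 214.]], dtype=float32))
red (array([218., 246.]), array([435.9, 229.1]), array([14.8, 26.3]), 81.2, array([[422., 224.],
       [448., 220.],
       [450., 234.],
       [424., 238.]], dtype=float32))
```

View pics/crop1.png

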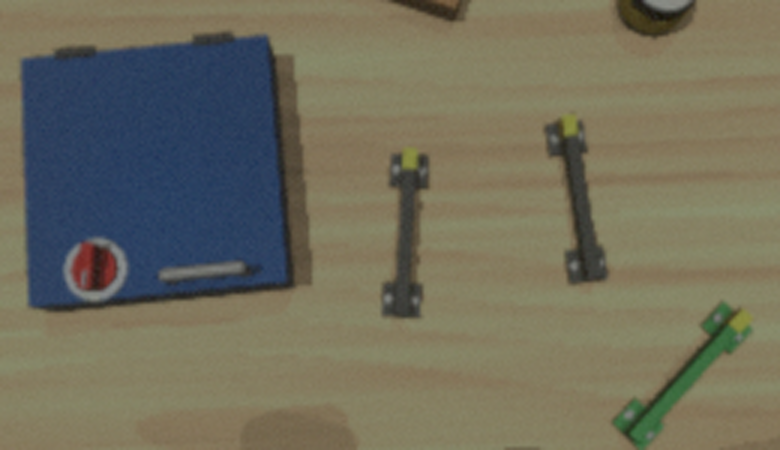

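The crop confirms both dark arms, with the sleeve at the far end (+x away from the robot). The knob disc is at (221.7,249.3) and the handle at (258,250.3). I'll cross-check those against the lid rectangle fit.

Run:
```python
from h import *
np.set_printoptions(precision=4,suppress=True)
p=shot('top'); H=hsv(p)
print('disc',ray(p,(221.7,249.3),.0965),'handle',ray(p,(258,250.3),.1265))
white=(H[...,1]<70)&(H[...,2]>110)
m=np.zeros(white.shape,np.uint8); m[236:264,208:238]=(~((H[...,0]>100)&(H[...,0]<130)&(H[...,1]>120)))[236:264,208:238]
for r in seg(p,m,.0965,100): print(r[:4])
q=shot('side'); S=q['pixels']; cv2.imwrite('pics/crop2.png',cv2.resize(S[190:330,190:410],None,fx=3.5,fy=3.5,interpolation=cv2.INTER_CUBIC))
# predicted points
a=np.radians(3.2); yc=np.array([np.cos(a),np.sin(a)]); xc=np.array([yc[1],-yc[0]]); C=np.array([.5285,.1744])
for n,(x,y,z) in dict(fl=(-125,-125,86.5),fr=(125,-125,86.5),br=(125,125,86.5),bl=(-125,125,86.5),knob=(-58,-95,126),disc=(-58,-95,96.5),handle=(50,-111,126.5)).items():
    X=np.r_[C+xc*x/1e3+yc*y/1e3,z/1e3]; print(n,X,proj(p,X),'side',proj(q,X),'crop',(proj(q,X)-[190,190])*3.5)
```

```text
disc [0.4309 0.2256 0.0965] handle [0.4205 0.1167 0.1265]
(array([222., 254.]), array([427.5, 221.6]), array([83.2, 71.4]), 87.5)
fl [0.3967 0.2922 0.0865] [199.2425 262.5408] side [282.887  301.6737] crop [325.1043 390.8578]
fr [0.4107 0.0426 0.0865] [285.8928 253.8882] side [344.5339 238.0238] crop [540.8687 168.0832]
br [0.6603 0.0566 0.0865] [279.2628 171.2728] side [269.3205 207.6492] crop [277.6216  61.7722]
bl [0.6463 0.3062 0.0865] [196.69   179.2154] side [201.4375 256.9905] crop [ 40.0312 234.4667]
knob [0.4304 0.227  0.126 ] [218.5283 248.4737] side [290.2101 263.4901] crop [350.7353 257.2152]
disc [0.4304 0.227  0.0965] [221.1988 249.4777] side [290.9169 273.3457] crop [353.2091 291.7098]
handle [0.4205 0.1183 0.1265] [257.4385 250.3372] side [323.5788 239.5536] crop [467.5256 173.4376]
```

View pics/crop2.png

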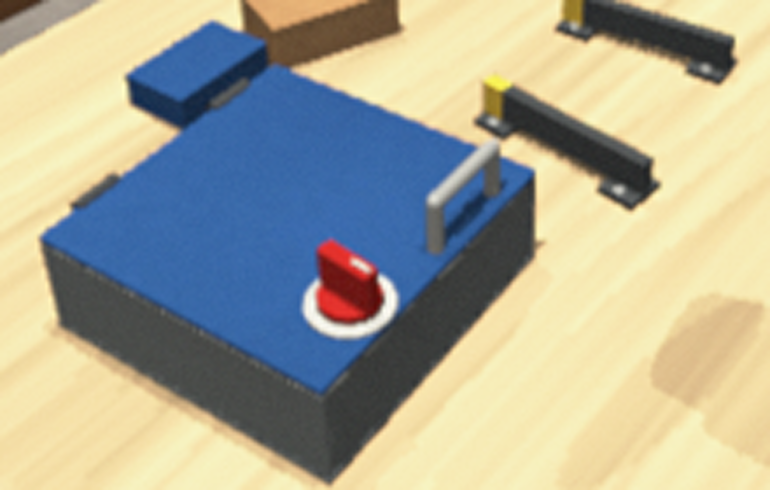

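move_arm:
  series: [17,42,0,0.95,17,42,0,0.95,17,42,0,0.95,17,42,0,0.95,17,42,0,0.95]
  gripper: 45

```text
t: 1.68
position: [0.2064, -0.3252, 0.2314]
tcp_rot: [0.0, 0.864, 0.504, 0.0]
ft_force: [0.4, -0.8, 0.0]
width: 0.0448
gripper_force: 0.0
```

move_arm:
  series: [17,42,0,0.95,17,42,0,0.95,17,42,0,0.95,17,42,0,0.95,17,42,0,0.95]

```text
t: 2.3
position: [0.2913, -0.1152, 0.2316]
tcp_rot: [0.001, 0.588, 0.809, 0.0]
ft_force: [1.3, -0.4, -0.1]
width: 0.0451
gripper_force: 0.0
```

move_arm:
  series: [17,42,0,0.95,17,42,0,0.95,17,42,0,0.95,17,42,0,0.95,17,42,0,0.95]

```text
t: 2.92
position: [0.3763, 0.095, 0.2317]
tcp_rot: [0.001, 0.212, 0.977, 0.0]
ft_force: [0.2, -0.0, -0.5]
width: 0.0449
gripper_force: 0.0
```

move_arm:
  series: [17,43,0,0.95,17,43,0,0.95,19,43,0,0.9,0,0,0,0]

```text
t: 3.42
position: [0.4293, 0.2246, 0.2305]
tcp_rot: [-0.001, -0.03, 1.0, 0.0]
ft_force: [0.0, -1.0, 0.9]
width: 0.0452
gripper_force: 0.0
```

move_arm:
  series: [1,1.5,-50,0,0,0,-50,0,0,0,-27,0,0,0,0,0]

```text
t: 3.92
position: [0.4279, 0.2224, 0.1019]
tcp_rot: [-0.003, -0.027, 1.0, -0.001]
ft_force: [-0.1, 0.0, 0.0]
width: 0.045
gripper_force: 0.0
```

Run:
```python
from h import *
p=shot('top'); q=shot('side')
a=cv2.resize(p['pixels'][225:285,190:270],None,fx=5,fy=5,interpolation=cv2.INTER_CUBIC)
b=cv2.resize(q['pixels'][205:305,240:340],(300,300),interpolation=cv2.INTER_CUBIC)
cv2.imwrite('pics/c3.png',np.hstack([a,b]))
print(sensors.observe()['ft_torque'])
```

```text
[ 0.02848017  0.00243838 -0.01831356]
```

View pics/c3.png

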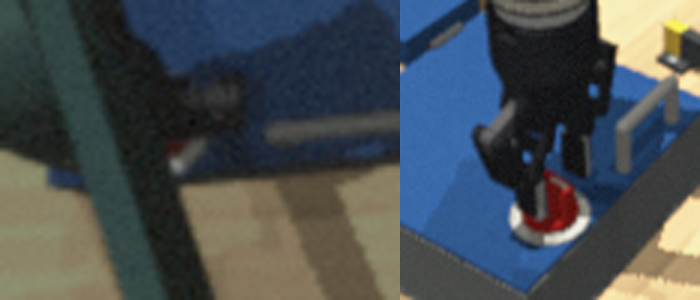

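Right panel: the fingers straddle the red bar, one on each side. The left panel is mostly hidden by the arm. I'll correct the few-mm offset and close.

move_arm:
  series: [2.5,3.5,0,0,0,0,0,0]

```text
t: 4.28
position: [0.4337, 0.228, 0.1061]
tcp_rot: [0.002, -0.028, 1.0, 0.001]
ft_force: [0.1, -0.3, 0.8]
width: 0.0449
gripper_force: 0.0
```

move_arm:
  series: [0,0,0,0,0,0,0,0,0,0,0,0,0,0,0,0]
  gripper: 0

```text
t: 4.78
position: [0.4324, 0.2284, 0.105]
tcp_rot: [0.0, -0.028, 1.0, 0.001]
ft_force: [-1.6, 4.7, 3.3]
width: 0.0127
gripper_force: 61.2
```

move_arm:
  series: [-1,-0.5,0,-1,-1,-0.5,0,-1,0,0,0,-1,0,0,0,0]

```text
t: 5.28
position: [0.4322, 0.2278, 0.105]
tcp_rot: [0.002, 0.232, 0.973, 0.002]
ft_force: [3.5, 6.3, 0.5]
width: 0.0126
gripper_force: 60.7
```

move_arm:
  series: [0,-0.5,0,-1,0,0,0,-1,0,0,0,-1,0,0,0,0]

```text
t: 5.78
position: [0.4319, 0.2274, 0.105]
tcp_rot: [0.001, 0.476, 0.88, 0.002]
ft_force: [0.8, 7.2, 1.8]
width: 0.0128
gripper_force: 60.8
```

move_arm:
  series: [0,0,0,-1,0,0,0,-1,0,0,0,-1,0,0,0,0]

```text
t: 6.28
position: [0.4314, 0.2273, 0.105]
tcp_rot: [-0.0, 0.687, 0.727, 0.002]
ft_force: [0.4, 6.1, 2.1]
width: 0.0126
gripper_force: 60.9
```

```bash
python3 -c "
from h import *
s=sensors.observe();print(s['position'],s['tcp_rot'],s['ft_force'],s['ft_torque'],s['q'])"
```

```text
[0.4313622  0.22729416 0.10501326] [-1.47980709e-05  6.86907974e-01  7.26741757e-01  1.96292322e-03] [0.44054752 6.1236598  2.14380726] [ 0.83794962 -0.05176187  0.16949874] [0.36745297 0.0067702  1.70885612 0.00173967 1.4224377  0.31085782]
```

move_arm:
  series: [0,0,0,0,0,0,0,0]
  gripper: 45

```text
t: 6.52
position: [0.4303, 0.2251, 0.1037]
tcp_rot: [0.0, 0.687, 0.727, -0.001]
ft_force: [-0.6, 0.1, 0.3]
width: 0.0449
gripper_force: 0.0
```

move_arm:
  series: [0,0,60,0,-5,-54,0,0,-5,-54,0,0,0,0,0,0]

```text
t: 7.02
position: [0.4202, 0.1148, 0.1642]
tcp_rot: [0.001, 0.689, 0.725, -0.001]
ft_force: [0.3, -0.0, -0.0]
width: 0.0448
gripper_force: 0.0
```

Run:
```python
from h import *
np.set_printoptions(precision=4,suppress=True)
print(sensors.observe()['position'])
p=shot('top'); q=shot('side')
a=cv2.resize(p['pixels'][160:280,190:330],None,fx=3,fy=3,interpolation=cv2.INTER_CUBIC)
b=cv2.resize(q['pixels'][205:305,240:340],(360,360),interpolation=cv2.INTER_CUBIC)
cv2.imwrite('pics/c4.png',np.hstack([a,b]))
```

```text
[0.4202 0.1148 0.1642]
```

View pics/c4.png

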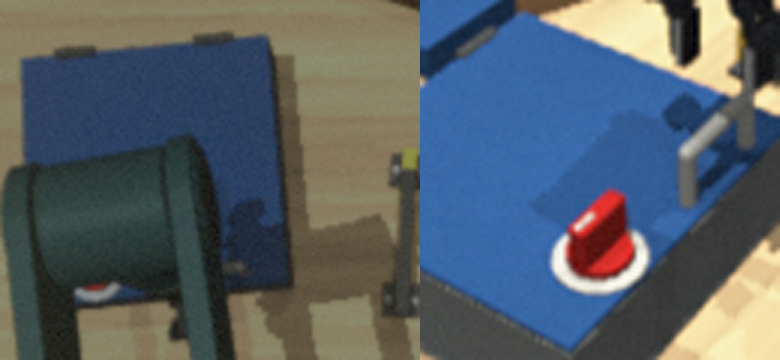

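The knob bar is now parallel to the free edge (released), and the fingers are above the handle bar. Descend and grip the handle.

move_arm:
  series: [1,3,-28,0,0,0,-28,0,0,0,0,0]

```text
t: 7.5
position: [0.4194, 0.1218, 0.1057]
tcp_rot: [-0.002, 0.686, 0.727, -0.002]
ft_force: [0.2, -0.1, 0.4]
width: 0.0451
gripper_force: 0.0
```

move_arm:
  series: [0,0,0,0,0,0,0,0,0,0,0,0,0,0,0,0]
  gripper: 0

```text
t: 8.0
position: [0.4213, 0.1215, 0.1099]
tcp_rot: [-0.0, 0.687, 0.727, 0.001]
ft_force: [-5.3, 0.2, 5.9]
width: 0.0103
gripper_force: 58.6
```

Run:
```python
import numpy as np
a=np.radians(3.2); y=np.array([np.cos(a),np.sin(a)])
r=np.hypot(236,46); ph=np.arctan2(46,236)
P=lambda t:np.r_[-r*np.cos(t+ph)*y, r*np.sin(t+ph)]
ts=np.linspace(0,1.45,31); 
for i in range(30): print(i+1,(P(ts[i+1])-P(ts[i])).round(1).tolist(), (P(ts[i+1])-P(0)).round(1).tolist())
```

```text
1 [2.5, 0.1, 11.3] [2.5, 0.1, 11.3]
2 [3.0, 0.2, 11.2] [5.5, 0.3, 22.6]
3 [3.6, 0.2, 11.1] [9.1, 0.5, 33.6]
4 [4.1, 0.2, 10.9] [13.2, 0.7, 44.5]
5 [4.6, 0.3, 10.7] [17.8, 1.0, 55.1]
6 [5.1, 0.3, 10.4] [23.0, 1.3, 65.6]
7 [5.6, 0.3, 10.2] [28.6, 1.6, 75.7]
8 [6.1, 0.3, 9.9] [34.7, 1.9, 85.6]
9 [6.6, 0.4, 9.6] [41.3, 2.3, 95.2]
10 [7.0, 0.4, 9.2] [48.3, 2.7, 104.4]
11 [7.5, 0.4, 8.9] [55.8, 3.1, 113.3]
12 [7.9, 0.4, 8.5] [63.7, 3.6, 121.8]
13 [8.3, 0.5, 8.1] [72.0, 4.0, 129.9]
14 [8.7, 0.5, 7.7] [80.7, 4.5, 137.6]
15 [9.0, 0.5, 7.3] [89.7, 5.0, 144.9]
16 [9.4, 0.5, 6.8] [99.1, 5.5, 151.8]
17 [9.7, 0.5, 6.4] [108.8, 6.1, 158.1]
18 [10.0, 0.6, 5.9] [118.8, 6.6, 164.0]
19 [10.3, 0.6, 5.4] [129.1, 7.2, 169.5]
20 [10.5, 0.6, 4.9] [139.6, 7.8, 174.4]
21 [10.7, 0.6, 4.4] [150.3, 8.4, 178.7]
22 [10.9, 0.6, 3.9] [161.3, 9.0, 182.6]
23 [11.1, 0.6, 3.3] [172.4, 9.6, 185.9]
24 [11.3, 0.6, 2.8] [183.6, 10.3, 188.7]
25 [11.4, 0.6, 2.2] [195.0, 10.9, 191.0]
26 [11.5, 0.6, 1.7] [206.5, 11.5, 192.7]
27 [11.5, 0.6, 1.1] [218.1, 12.2, 193.8]
28 [11.6, 0.6, 0.6] [229.6, 12.8, 194.4]
29 [11.6, 0.6, 0.0] [241.2, 13.5, 194.4]
30 [11.6, 0.6, -0.6] [252.8, 14.1, 193.8]
```

move_arm:
  series: [2.5,0.1,11.3,0,3,0.2,11.2,0,3.6,0.2,11.1,0,4.1,0.2,10.9,0,4.6,0.3,10.7,0]

```text
t: 8.62
position: [0.4379, 0.1223, 0.1636]
tcp_rot: [-0.002, 0.687, 0.727, -0.001]
ft_force: [-4.9, 4.5, -6.7]
width: 0.0097
gripper_force: 58.3
```

move_arm:
  series: [5.1,0.3,10.4,0,5.6,0.3,10.2,0,6.1,0.3,9.9,0,6.6,0.4,9.6,0,7,0.4,9.2,0]

```text
t: 9.25
position: [0.467, 0.124, 0.2136]
tcp_rot: [-0.003, 0.687, 0.727, -0.002]
ft_force: [-10.3, 3.3, -1.5]
width: 0.0099
gripper_force: 58.4
```

Smooth; continue.

move_arm:
  series: [7.5,0.4,8.9,0,7.9,0.4,8.5,0,8.3,0.5,8.1,0,8.7,0.5,7.7,0,9,0.5,7.3,0]

```text
t: 9.88
position: [0.5083, 0.1263, 0.2565]
tcp_rot: [-0.002, 0.687, 0.727, -0.002]
ft_force: [-13.3, 2.1, 4.3]
width: 0.0098
gripper_force: 58.4
```

move_arm:
  series: [9.4,0.5,6.8,0,9.7,0.5,6.4,0,10,0.6,5.9,0,10.3,0.6,5.4,0,10.5,0.6,4.9,0]

```text
t: 10.5
position: [0.5589, 0.1291, 0.2884]
tcp_rot: [-0.0, 0.687, 0.727, -0.0]
ft_force: [-16.4, 1.1, 16.4]
width: 0.0096
gripper_force: 59.4
```

move_arm:
  series: [10.7,0.6,4.4,0,10.9,0.6,3.9,0,11.1,0.6,3.3,0,11.3,0.6,2.8,0,11.4,0.6,2.2,0]

```text
t: 11.12
position: [0.6161, 0.1322, 0.3065]
tcp_rot: [0.002, 0.687, 0.727, 0.003]
ft_force: [-6.7, 2.9, 9.2]
width: 0.0095
gripper_force: 62.5
```

Run:
```python
from h import *
print(sensors.observe()['position'],sensors.observe()['ft_force'])
q=shot('side','s5')
```

```text
[0.61614396 0.13220082 0.30645606] [-6.65580329  2.93240416  9.1654298 ]
```

View pics/s5.png

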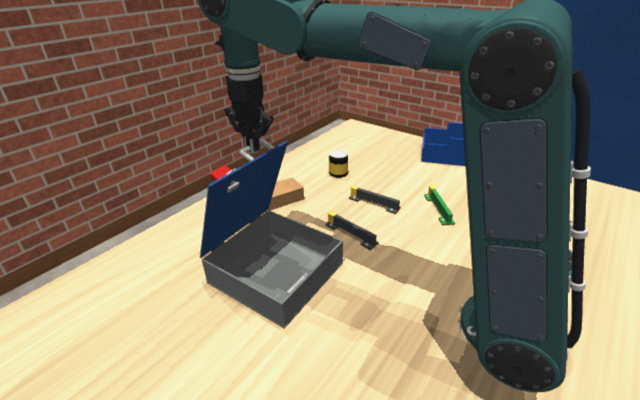

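The lid is at about 1.2 rad, the case is empty, and the two dark arms are still in place. Finish the swing to about 1.45 rad and release upward.

move_arm:
  series: [11.5,0.6,1.7,0,11.5,0.6,1.1,0,11.6,0.6,0.6,0,11.6,0.6,0,0,11,0.6,-0.6,0]

```text
t: 11.8
position: [0.674, 0.1354, 0.3081]
tcp_rot: [0.002, 0.687, 0.727, 0.003]
ft_force: [-4.8, 3.4, 6.7]
width: 0.0096
gripper_force: 64.3
```

move_arm:
  series: [0,0,0,0,0,0,0,0]
  gripper: 35

```text
t: 12.05
position: [0.6744, 0.134, 0.3035]
tcp_rot: [0.002, 0.687, 0.726, 0.001]
ft_force: [-0.1, -0.5, 0.1]
width: 0.0348
gripper_force: 0.0
```

move_arm:
  series: [0,0,30,0,0,0,40,0,0,-60,0,0,0,-60,0,0]

```text
t: 12.55
position: [0.6738, 0.0136, 0.3736]
tcp_rot: [0.002, 0.687, 0.727, 0.001]
ft_force: [1.1, -0.3, -0.3]
width: 0.0352
gripper_force: 0.0
```

```bash
cat >> h.py <<'E'
from scipy.optimize import minimize
def parts(x,y,a,z0=0.):
    c,s=np.cos(a),np.sin(a)
    for cx,L,W,h0,h1 in((0,.17,.014,.008,.04),(-.0675,.035,.04,0,.008),(.0675,.035,.04,0,.008)):
        yield np.array([[x+c*u-s*v,y+s*u+c*v,z0+h] for u in(cx-L/2,cx+L/2) for v in(-W/2,W/2) for h in(h0,h1)])
def render(p,x,y,a,z0=0.,S=4):
    m=np.zeros((400*S,640*S),np.uint8)
    for P in parts(x,y,a,z0):
        pts=np.array([(proj(p,X)+.5)*S for X in P]).astype(np.int32); cv2.fillConvexPoly(m,cv2.convexHull(pts),1)
    return m
def armmask(p,vmax):
    H=hsv(p); y=(H[...,0]>20)&(H[...,0]<36)&(H[...,1]>150)&(p['pixels'][...,0]<60)
    return (((H[...,2]<vmax)&(H[...,1]<140))|y).astype(np.uint8)
def fit(pics,x,y,a,z0=0.,S=4):
    def cost(v):
        t=0
        for p,vm in pics:
            r=render(p,v[0]/1e3,v[1]/1e3,np.radians(v[2]),z0,S); u,w=proj(p,(x,y,.02)).astype(int)*S
            b=slice(max(0,w-50*S),w+50*S),slice(max(0,u-60*S),u+60*S)
            M=cv2.resize(armmask(p,vm),None,fx=S,fy=S,interpolation=cv2.INTER_NEAREST)[b]; R=r[b]
            near=cv2.dilate(R,np.ones((5*S,5*S))); M=M&near
            t+=1-(M&R).sum()/max(1,(M|R).sum())
        return t
    s0=np.array([x*1e3,y*1e3,np.degrees(a)])
    r=minimize(cost,s0,method='Nelder-Mead',options=dict(initial_simplex=s0+np.array([[0,0,0],[12,0,0],[0,12,0],[0,0,8]]),xatol=.2,fatol=1e-4,maxiter=90))
    return r.x.round(1),round(r.fun,3)
E
cat > arms.py <<'E'
from h import *
p=shot('top'); q=shot('side')
for P,n in((p,'top'),(q,'side')):
    for d in vision.tip_of('arm1',P): u=px(d['location']); print(n,round(d['confidence'],2),u.round(),ray(P,u,0)[:2].round(3))
for g in((.465,-.072,-5),(.488,-.25,5)):
    g=(g[0],g[1],np.radians(g[2]))
    print(g,'top',fit([(p,80)],*g),'side',fit([(q,95)],*g),'both',fit([(p,80),(q,95)],*g))
cv2.imwrite('pics/arms_t.png',p['pixels'])
E
python3 arms.py
```

```text
top 0.95 [415. 283.] [ 0.312 -0.343]
top 0.87 [324. 239.] [ 0.461 -0.071]
side 0.67 [371. 202.] [ 0.506 -0.258]
side 0.63 [353. 236.] [ 0.455 -0.07 ]
side 0.51 [278. 272.] [0.53  0.171]
(0.465, -0.072, np.float64(-0.08726646259971647)) top (array([462.8, -72.2,  -6.2]), np.float64(0.199)) side (array([465. , -71.8,  -6.9]), np.float64(0.137)) both (array([463.2, -72.1,  -6. ]), np.float64(0.361))
(0.488, -0.25, np.float64(0.08726646259971647)) top (array([ 488.8, -253.6,    5.4]), np.float64(0.374)) side (array([ 494.3, -252.4,    2.3]), np.float64(0.285)) both (array([ 490.3, -252.8,    3.7]), np.float64(0.666))
```

move_arm:
  series: [-26,-11,-27,1,-26,-11,-27,1,-26,-11,-27,1,-26,-11,-27,1,-26,-11,-27,1]
  gripper: 45

```text
t: 13.38
position: [0.5428, -0.0391, 0.2366]
tcp_rot: [0.001, 0.312, 0.95, 0.0]
ft_force: [-0.2, -0.2, -0.2]
width: 0.0449
gripper_force: 0.0
```

move_arm:
  series: [-27,-11,-27,1,-27,-10,-27,1,-27,-10,-27,1,0,0,0,0,0,0,0,0]

```text
t: 14.0
position: [0.4642, -0.0707, 0.1578]
tcp_rot: [0.002, 0.06, 0.998, -0.0]
ft_force: [0.3, 0.4, -0.1]
width: 0.0452
gripper_force: 0.0
```

move_arm:
  series: [0,-1,-55,0,0,0,-55,0,0,0,-35,0,0,0,0,0,0,0,0,0]

```text
t: 14.62
position: [0.4655, -0.0725, 0.0137]
tcp_rot: [0.002, 0.059, 0.998, -0.0]
ft_force: [0.4, 0.3, 1.0]
width: 0.045
gripper_force: 0.0
```

move_arm:
  series: [0,0,0,0,0,0,0,0,0,0,0,0,0,0,0,0]
  gripper: 0

```text
t: 15.12
position: [0.4644, -0.0729, 0.0134]
tcp_rot: [0.002, 0.059, 0.998, -0.001]
ft_force: [0.2, -0.0, 6.3]
width: 0.0132
gripper_force: 60.0
```

```bash
cat > st.py <<'E'
from h import *
np.set_printoptions(precision=3,suppress=True)
s=sensors.observe();print(s['position'],s['tcp_rot'],s['ft_force'],s['ft_torque'],s['width'],s['gripper_force'])
E
python3 st.py
```

```text
[ 0.464 -0.073  0.013] [ 0.002  0.059  0.998 -0.001] [ 0.217 -0.002  6.25 ] [-0.082  0.081  0.042] 0.0132471224863662 60.03036439418793
```

move_arm:
  series: [0,0,8,0,0,0,8,0,0,0,9,0,0,0,0,0,0,0,0,0]

```text
t: 15.75
position: [0.4623, -0.0722, 0.0359]
tcp_rot: [-0.0, 0.059, 0.998, 0.0]
ft_force: [-0.3, 0.2, -7.0]
width: 0.013
gripper_force: 58.4
```

```bash
python3 st.py
python3 - <<'E'
from h import *
q=shot('side');p=shot('top')
cv2.imwrite('pics/c6.png',np.hstack([cv2.resize(q['pixels'][170:270,300:420],(480,400),interpolation=cv2.INTER_CUBIC),cv2.resize(p['pixels'][190:290,280:355],(300,400),interpolation=cv2.INTER_CUBIC)]))
E
```

```text
[ 0.462 -0.072  0.036] [-0.     0.059  0.998  0.   ] [-0.312  0.184 -6.951] [0.027 0.173 0.002] 0.01304769573374286 58.4146910905838
```

View pics/c6.png

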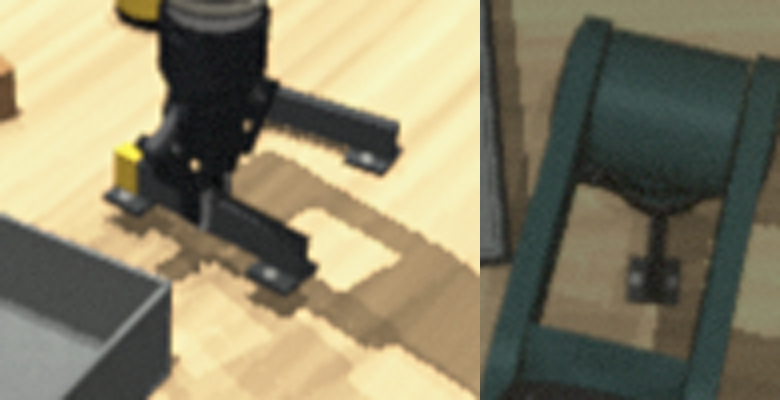

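The arm hangs clear of the bench (sleeve end at left in the side crop, slight shadow gap). I'll average the wrist readings.

move_arm:
  series: [0,0,0,0,0,0,0,0,0,0,0,0]

```text
t: 16.23
position: [0.4625, -0.0722, 0.0361]
tcp_rot: [-0.0, 0.059, 0.998, 0.0]
ft_force: [0.2, 0.7, -6.2]
width: 0.0129
gripper_force: 58.4
```

```bash
cat > avg.py <<'E'
from h import *
np.set_printoptions(precision=3,suppress=True)
L=[]
for i in range(8):
    s=sensors.observe(); L.append(np.r_[s['ft_force'],s['ft_torque']]); p=vision.camera('side')
L=np.array(L); print(L.mean(0),L.std(0),'rx',L[:,4].mean()/-L[:,2].mean(),'ry',-L[:,3].mean()/-L[:,2].mean())
q=p
print(s['position'], s['tcp_rot'])
E
python3 avg.py
```

```text
[-0.218 -0.114 -6.275  0.045  0.191  0.007] [0.286 0.549 0.463 0.025 0.023 0.024] rx 0.030403491593388187 ry -0.007114897497796267
[ 0.463 -0.072  0.036] [0.    0.059 0.998 0.   ]
```

Balance is about 30 mm toward the sleeve end (+x). Set down, shift the grip, and re-check.

move_arm:
  series: [0,0,-10,0,0,0,-8,0,0,0,-4.5,0,0,0,0,0]

```text
t: 17.12
position: [0.4624, -0.0722, 0.0139]
tcp_rot: [-0.0, 0.059, 0.998, 0.0]
ft_force: [-1.9, 0.1, -3.3]
width: 0.0127
gripper_force: 58.8
```

move_arm:
  series: [0,0,0,0,0,0,0,0]
  gripper: 35

```text
t: 17.38
position: [0.464, -0.0727, 0.0148]
tcp_rot: [0.002, 0.059, 0.998, -0.0]
ft_force: [0.9, 0.8, 0.1]
width: 0.0351
gripper_force: 0.0
```

move_arm:
  series: [15,-2,0,0,15,-2,0,0,0,0,0,0]

```text
t: 17.75
position: [0.4944, -0.0766, 0.0139]
tcp_rot: [0.001, 0.059, 0.998, -0.0]
ft_force: [0.2, 0.7, -0.1]
width: 0.0348
gripper_force: 0.0
```

move_arm:
  series: [0,0,0,0,0,0,0,0,0,0,0,0,0,0,0,0]
  gripper: 0

```text
t: 18.25
position: [0.4925, -0.0759, 0.0135]
tcp_rot: [0.0, 0.059, 0.998, 0.0]
ft_force: [0.7, 1.9, -0.9]
width: 0.0128
gripper_force: 59.9
```

move_arm:
  series: [0,0,10,0,0,0,10,0,0,0,0,0,0,0,0,0,0,0,0,0]

```text
t: 18.88
position: [0.4921, -0.0762, 0.0332]
tcp_rot: [-0.001, 0.059, 0.998, 0.0]
ft_force: [-1.0, 0.8, -7.7]
width: 0.0129
gripper_force: 59.2
```

```bash
python3 avg.py
```

```text
[ 0.012 -0.096 -6.493 -0.005 -0.011 -0.005] [0.545 0.576 0.593 0.029 0.02  0.023] rx -0.0017058257427532168 ry 0.0007610012533838293
[ 0.493 -0.076  0.034] [-0.     0.059  0.998  0.   ]
```

Balanced (offset under 2 mm). Lift, turn along the case's x, and carry it over the case.

move_arm:
  series: [0,0,30,0,0,0,40,0,0,0,40,0,2,10,16,-0.5,4,25,0,-1]

```text
t: 19.9
position: [0.5, -0.042, 0.1623]
tcp_rot: [0.003, 0.193, 0.981, -0.0]
ft_force: [0.7, -0.1, -6.5]
width: 0.0132
gripper_force: 59.4
```

move_arm:
  series: [4,28,0,-1,4,28,0,-1,4,28,0,-1,4,28,0,-1,4,28,0,-1]

```text
t: 20.52
position: [0.5185, 0.0997, 0.1594]
tcp_rot: [-0.0, 0.589, 0.808, -0.0]
ft_force: [-0.6, -0.7, -7.0]
width: 0.0128
gripper_force: 59.4
```

move_arm:
  series: [4,26,0,-1,3,20,0,-0.5,0,0,0,0,0,0,0,0]

```text
t: 21.02
position: [0.5254, 0.1442, 0.1594]
tcp_rot: [0.0, 0.687, 0.727, -0.001]
ft_force: [0.2, -0.2, -6.1]
width: 0.0132
gripper_force: 59.3
```

```bash
python3 st.py
python3 - <<'E'
from h import *
q=shot('side');p=shot('top')
cv2.imwrite('pics/c7.png',np.hstack([cv2.resize(q['pixels'][100:320,190:380],(440,510),interpolation=cv2.INTER_CUBIC),cv2.resize(p['pixels'][150:300,170:270],(340,510),interpolation=cv2.INTER_CUBIC)]))
E
```

```text
[0.525 0.144 0.159] [ 0.     0.687  0.727 -0.001] [ 0.159 -0.211 -6.057] [-0.045  0.011  0.012] 0.013200612236949178 59.29638862609863
```

View pics/c7.png

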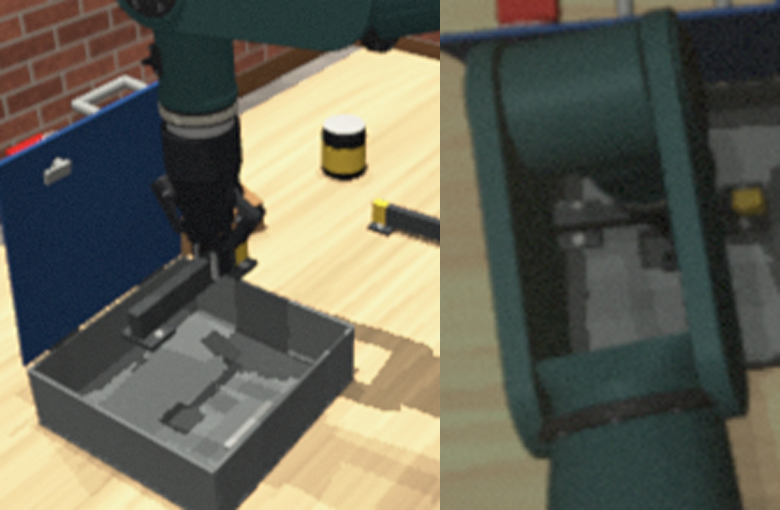

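Side view: the arm hangs level over the case, aligned with its x; the wrist is near the lid. Check wrist/lid clearance numerically before descending.

Run:
```python
from h import *
p=shot('top')
for z in(.35,.4,.45,.5): print(z, ray(p,(170+580/3.4,150+10/3.4),z)[:2].round(3), ray(p,(170+500/3.4,150+40/3.4),z)[:2].round(3))
for z in(.31,.33): print('lid edge',z,ray(p,(172,162),z)[:2].round(3))
q=shot('side')
for X in((.525,.144,.35),(.525,.144,.4),(.525,.144,.45),(.59,.144,.4)): print(X,proj(q,X).round(),proj(p,X).round())
```

```text
0.35 [ 0.616 -0.113] [ 0.597 -0.057]
0.4 [ 0.598 -0.109] [ 0.58  -0.057]
0.45 [ 0.58  -0.105] [ 0.563 -0.056]
0.5 [ 0.562 -0.102] [ 0.546 -0.056]
lid edge 0.31 [0.625 0.295]
lid edge 0.33 [0.618 0.287]
(0.525, 0.144, 0.35) [277. 146.] [230. 196.]
(0.525, 0.144, 0.4) [275. 124.] [225. 190.]
(0.525, 0.144, 0.45) [273. 100.] [219. 184.]
(0.59, 0.144, 0.4) [253. 117.] [225. 161.]
```

move_arm:
  series: [-7,1,0,0,0,0,-45,0,0,0,-45,0,0,0,-35,0,0,0,0,0]

```text
t: 21.85
position: [0.5148, 0.145, 0.031]
tcp_rot: [-0.003, 0.687, 0.727, -0.004]
ft_force: [0.6, 0.1, -6.3]
width: 0.013
gripper_force: 59.6
```

move_arm:
  series: [0,0,-8,0,0,0,-4,0,0,0,-3,0,0,0,0,0]

```text
t: 22.35
position: [0.5188, 0.1458, 0.02]
tcp_rot: [0.0, 0.687, 0.727, 0.0]
ft_force: [0.6, -0.4, -5.8]
width: 0.0128
gripper_force: 59.8
```

move_arm:
  series: [0,0,-1,0,0,0,-1,0,0,0,0,0]

```text
t: 22.72
position: [0.5189, 0.1458, 0.0185]
tcp_rot: [0.0, 0.687, 0.727, 0.0]
ft_force: [-1.2, 0.9, -0.7]
width: 0.0129
gripper_force: 60.4
```

move_arm:
  series: [0,0,0,0,0,0,0,0]
  gripper: 32

```text
t: 22.98
position: [0.5197, 0.146, 0.0187]
tcp_rot: [0.001, 0.687, 0.727, 0.001]
ft_force: [-0.3, -0.1, 1.5]
width: 0.0321
gripper_force: 0.0
```

move_arm:
  series: [0,0,30,0,0,0,60,0,0,0,60,0,-20,-40,30,0.5,-20,-60,0,1]

```text
t: 23.6
position: [0.4823, 0.0498, 0.2027]
tcp_rot: [0.004, 0.588, 0.809, 0.003]
ft_force: [0.9, -1.6, -0.7]
width: 0.032
gripper_force: 0.0
```

```bash
python3 arms.py; python3 st.py
python3 - <<'E'
from h import *
q=shot('side');p=shot('top')
cv2.imwrite('pics/c8.png',np.hstack([cv2.resize(q['pixels'][170:320,190:410],(460,314),interpolation=cv2.INTER_CUBIC),cv2.resize(p['pixels'][150:290,190:330],(314,314),interpolation=cv2.INTER_CUBIC)]))
E
```

```text
top 0.91 [415. 284.] [ 0.309 -0.343]
top 0.71 [244. 225.] [0.516 0.181]
side 0.87 [375. 204.] [ 0.488 -0.254]
side 0.86 [281. 275.] [0.516 0.176]
side 0.6 [437. 211.] [ 0.308 -0.333]
side 0.21 [281. 202.] [ 0.745 -0.08 ]
(0.465, -0.072, np.float64(-0.08726646259971647)) top (array([465., -72.,  -5.]), np.float64(1.0)) side (array([465., -72.,  -5.]), np.float64(1.0)) both (array([465., -72.,  -5.]), np.float64(2.0))
(0.488, -0.25, np.float64(0.08726646259971647)) top (array([ 488.8, -253.1,    3.5]), np.float64(0.326)) side (array([ 490.6, -250.8,    0.6]), np.float64(0.276)) both (array([ 489.9, -252.8,    4.8]), np.float64(0.615))
[0.48  0.049 0.198] [0.001 0.592 0.806 0.001] [0.112 0.683 0.435] [0.007 0.041 0.028] 0.03162339347635487 0.0
```

View pics/c8.png

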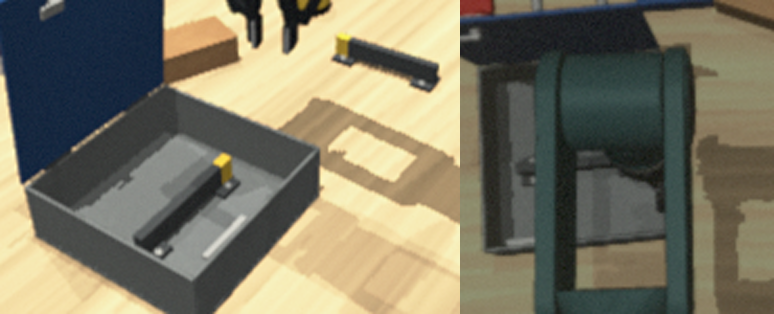

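Arm A stands on its feet in the middle of the case floor, sleeve to the right. Arm B is unmoved. Go to B.

move_arm:
  series: [1,-38,0,1,1,-38,0,1,1,-38,0,1,1,-38,0,1,1,-38,0,1]
  gripper: 45

```text
t: 24.52
position: [0.4861, -0.1399, 0.1972]
tcp_rot: [-0.0, 0.191, 0.982, 0.0]
ft_force: [0.1, -0.5, -0.0]
width: 0.0451
gripper_force: 0.0
```

move_arm:
  series: [1,-38,-20,1,1,-38,-20,1,2,-35,-20,0.7,0,0,-20,0,0,0,0,0]

```text
t: 25.15
position: [0.4888, -0.2495, 0.1149]
tcp_rot: [-0.002, -0.04, 0.999, 0.002]
ft_force: [0.8, -0.4, 0.2]
width: 0.0451
gripper_force: 0.0
```

Run:
```python
from h import *
p=shot('top');q=shot('side');g=(.489,-.252,np.radians(4.5))
print(fit([(p,80)],*g),fit([(q,95)],*g)); print(sensors.observe()['position'])
cv2.imwrite('pics/c9.png',cv2.resize(p['pixels'][180:290,330:450],None,fx=4,fy=4,interpolation=cv2.INTER_CUBIC))
```

```text
(array([ 488.9, -254.7,    1.2]), np.float64(0.336)) (array([ 492.1, -253.3,    1.8]), np.float64(0.196))
[ 0.49004347 -0.25010436  0.11775956]
```

View pics/c9.png

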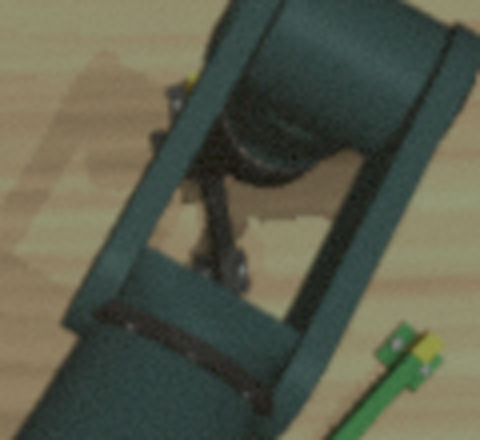

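B is still at its place, partly hidden by the wrist. Descend on its middle and do the trial lift.

move_arm:
  series: [0,-3,-50,0,0,0,-54,0,0,0,0,0,0,0,0,0]

```text
t: 25.75
position: [0.4911, -0.2545, 0.0164]
tcp_rot: [0.002, -0.04, 0.999, -0.001]
ft_force: [-0.7, -0.4, 1.5]
width: 0.0448
gripper_force: 0.0
```

move_arm:
  series: [0,0,0,0,0,0,0,0,0,0,0,0,0,0,0,0]
  gripper: 0

```text
t: 26.25
position: [0.491, -0.2545, 0.0168]
tcp_rot: [0.002, -0.04, 0.999, -0.001]
ft_force: [-1.3, 3.0, 6.6]
width: 0.0127
gripper_force: 61.8
```

move_arm:
  series: [0,0,10,0,0,0,10,0,0,0,0,0,0,0,0,0,0,0,0,0]

```text
t: 26.88
position: [0.4888, -0.2537, 0.0329]
tcp_rot: [-0.001, -0.04, 0.999, 0.0]
ft_force: [0.4, -0.2, -4.7]
width: 0.0128
gripper_force: 60.0
```

```bash
python3 avg.py
```

```text
[ 0.175  0.012 -4.967 -0.032  0.286 -0.019] [0.531 0.404 0.528 0.022 0.034 0.029] rx 0.057643432366278766 ry 0.006396994514634491
[ 0.489 -0.254  0.034] [-0.    -0.04   0.999  0.   ]
```

Balance is about 56 mm toward the sleeve. Set down, shift +50 mm along the rib (tips slightly higher, clear of the foot), and re-check.

move_arm:
  series: [0,0,-9,0,0,0,-6,0,0,0,-2.5,0,0,0,0,0]

```text
t: 27.78
position: [0.4891, -0.254, 0.017]
tcp_rot: [-0.0, -0.04, 0.999, 0.0]
ft_force: [-3.1, 0.9, 0.1]
width: 0.0126
gripper_force: 60.8
```

move_arm:
  series: [0,0,0,0,0,0,0,0]
  gripper: 35

```text
t: 28.02
position: [0.4904, -0.2545, 0.0171]
tcp_rot: [0.001, -0.04, 0.999, -0.001]
ft_force: [-0.1, 0.3, -0.1]
width: 0.0348
gripper_force: 0.0
```

move_arm:
  series: [17,1,2,0,17,2,0,0,17,1,0,0,0,0,0,0,0,0,0,0]

```text
t: 28.65
position: [0.54, -0.2498, 0.0179]
tcp_rot: [-0.0, -0.04, 0.999, 0.0]
ft_force: [0.1, 0.2, -1.2]
width: 0.0347
gripper_force: 0.0
```

move_arm:
  series: [0,0,0,0,0,0,0,0,0,0,0,0,0,0,0,0]
  gripper: 0

```text
t: 29.15
position: [0.5398, -0.2499, 0.0183]
tcp_rot: [-0.0, -0.04, 0.999, 0.0]
ft_force: [-2.0, 1.9, 1.8]
width: 0.0129
gripper_force: 61.2
```

move_arm:
  series: [0,0,10,0,0,0,10,0,0,0,0,0,0,0,0,0,0,0,0,0]

```text
t: 29.78
position: [0.5399, -0.2497, 0.0376]
tcp_rot: [-0.0, -0.04, 0.999, 0.0]
ft_force: [-0.3, 0.3, -5.8]
width: 0.0128
gripper_force: 60.3
```

```bash
python3 avg.py
```

```text
[ 0.103  0.189 -5.416  0.01   0.02  -0.001] [0.472 0.546 0.445 0.022 0.021 0.027] rx 0.003781518822663523 ry -0.001842879149479938
[ 0.54  -0.25   0.038] [-0.    -0.04   0.999  0.   ]
```

move_arm:
  series: [0,0,30,0,0,0,45,0,0,0,45,0,-4,15,10,-0.4,-8,32,0,-0.9]

```text
t: 30.8
position: [0.5292, -0.2039, 0.1705]
tcp_rot: [0.002, 0.077, 0.997, -0.001]
ft_force: [0.8, 0.9, -6.4]
width: 0.0125
gripper_force: 60.4
```

move_arm:
  series: [-8,38,0,-1,-8,38,0,-1,-8,38,0,-1,-8,38,0,-1,-8,38,0,-1]

```text
t: 31.42
position: [0.4878, -0.0117, 0.1684]
tcp_rot: [0.0, 0.491, 0.871, 0.0]
ft_force: [0.4, -0.8, -4.3]
width: 0.0128
gripper_force: 60.3
```

move_arm:
  series: [-8,38,0,-1,-8,38,0,-1,-7,38,0,-0.5,-3,20,0,-0.3,0,0,0,0]

```text
t: 32.05
position: [0.4619, 0.1223, 0.1684]
tcp_rot: [0.0, 0.684, 0.73, 0.0]
ft_force: [0.1, 0.4, -4.9]
width: 0.0128
gripper_force: 60.3
```

move_arm:
  series: [0,0,0,0,0,0,0,0]

```text
t: 32.3
position: [0.4625, 0.1202, 0.1682]
tcp_rot: [0.0, 0.685, 0.728, -0.0]
ft_force: [-0.3, -0.1, -5.0]
width: 0.0124
gripper_force: 60.3
```

move_arm:
  series: [0,0,-45,0,0,0,-45,0,0,0,-35,0,0,0,-10,0,0,0,0,0]

```text
t: 32.92
position: [0.4626, 0.1206, 0.0334]
tcp_rot: [-0.0, 0.685, 0.729, -0.0]
ft_force: [0.8, 0.0, -5.0]
width: 0.0126
gripper_force: 60.1
```

move_arm:
  series: [0,0,-5,0,0,0,-3,0,0,0,0,0,0,0,0,0]

```text
t: 33.42
position: [0.4625, 0.1211, 0.0256]
tcp_rot: [0.0, 0.685, 0.729, 0.0]
ft_force: [-0.1, -0.3, -5.4]
width: 0.0131
gripper_force: 60.2
```

move_arm:
  series: [0,0,-2,0,0,0,-1,0,0,0,0,0]

```text
t: 33.8
position: [0.4627, 0.1211, 0.0232]
tcp_rot: [0.0, 0.685, 0.729, 0.0]
ft_force: [-2.6, -0.6, 3.7]
width: 0.0128
gripper_force: 61.4
```

move_arm:
  series: [0,0,0,0,0,0,0,0]
  gripper: 30

```text
t: 34.05
position: [0.4631, 0.1211, 0.0227]
tcp_rot: [0.001, 0.685, 0.729, 0.001]
ft_force: [0.6, 0.3, 1.5]
width: 0.0303
gripper_force: 0.0
```

move_arm:
  series: [0,0,20,0,0,0,50,0,0,0,60,0,0,-50,60,0,0,-60,60,0]

```text
t: 34.67
position: [0.4626, 0.0364, 0.2468]
tcp_rot: [0.001, 0.684, 0.73, 0.001]
ft_force: [0.3, -1.9, -0.1]
width: 0.0298
gripper_force: 0.0
```

move_arm:
  series: [20,-60,0,0,20,-60,0,0,20,-60,0,0,20,-60,0,0,0,0,0,0]

```text
t: 35.3
position: [0.5417, -0.2045, 0.2425]
tcp_rot: [-0.001, 0.687, 0.727, -0.001]
ft_force: [-1.1, 0.9, -1.2]
width: 0.0304
gripper_force: 0.0
```

Run:
```python
from h import *
q=shot('side');p=shot('top')
for P,n in((p,'top'),(q,'side')):
    for d in vision.tip_of('arm1',P): u=px(d['location']); print(n,round(d['confidence'],2),u.round(),ray(P,u,0)[:2].round(3))
print(sensors.observe()['position'])
cv2.imwrite('pics/c10.png',np.vstack([cv2.resize(q['pixels'],(480,300)),cv2.resize(p['pixels'],(480,300))]))
```

```text
top 0.87 [243. 222.] [0.524 0.185]
top 0.79 [244. 243.] [0.457 0.179]
top 0.62 [415. 283.] [ 0.313 -0.341]
side 0.64 [297. 280.] [0.471 0.162]
side 0.6 [281. 276.] [0.514 0.176]
side 0.52 [438. 207.] [ 0.314 -0.356]
[ 0.54128609 -0.19935772  0.24464514]
```

View pics/c10.png

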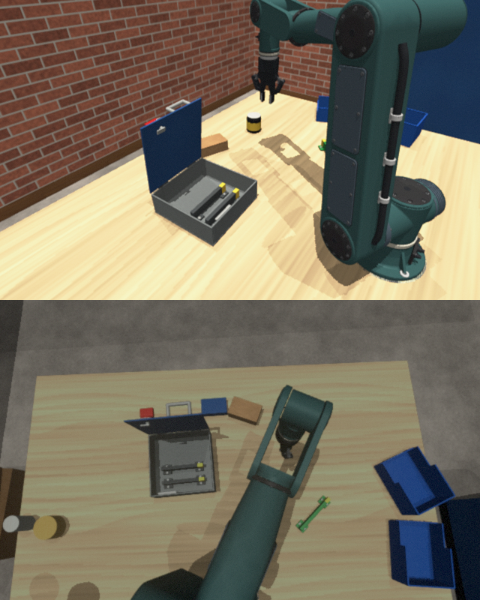

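Both dark arms stand in the case and none is left on the bench; only the green look-alike remains. The lid is still up. Return to the handle.

move_arm:
  series: [12,5,60,0,20,40,60,0,20,55,8,0,20,58,0,0,20,58,0,0]
  gripper: 35

```text
t: 36.12
position: [0.6297, 0.0126, 0.3639]
tcp_rot: [0.001, 0.684, 0.73, 0.001]
ft_force: [1.4, -0.7, -0.2]
width: 0.0348
gripper_force: 0.0
```

move_arm:
  series: [20,58,0,0,20,58,0,0,0,0,0,0,0,0,0,0]

```text
t: 36.62
position: [0.6693, 0.1263, 0.363]
tcp_rot: [0.0, 0.684, 0.73, -0.0]
ft_force: [-0.0, -0.3, 0.1]
width: 0.0348
gripper_force: 0.0
```

```bash
python3 st.py
```

```text
[0.669 0.126 0.363] [ 0.     0.684  0.73  -0.   ] [-0.023 -0.253  0.07 ] [ 0.009  0.001 -0.016] 0.034827479709450444 0.0
```

move_arm:
  series: [5,8,0,0,0,0,-20,0,0,0,-20,0,0,0,-18,0,0,0,0,0]

```text
t: 37.25
position: [0.6745, 0.132, 0.3029]
tcp_rot: [-0.001, 0.685, 0.728, -0.001]
ft_force: [-0.3, -0.4, 0.4]
width: 0.0349
gripper_force: 0.0
```

move_arm:
  series: [0,0,0,0,0,0,0,0,0,0,0,0,0,0,0,0]
  gripper: 0

```text
t: 37.75
position: [0.6753, 0.1326, 0.3064]
tcp_rot: [0.001, 0.685, 0.729, 0.001]
ft_force: [-1.5, -2.4, 5.4]
width: 0.0096
gripper_force: 58.9
```

Gripped the bar. Reverse the arc to close.

move_arm:
  series: [-11.6,-0.6,0.6,0,-11.6,-0.6,0,0,-11.6,-0.6,-0.6,0,-11.5,-0.6,-1.1,0,-11.5,-0.6,-1.7,0]

```text
t: 38.38
position: [0.6192, 0.1295, 0.3049]
tcp_rot: [0.004, 0.685, 0.728, 0.003]
ft_force: [3.1, -2.6, 7.1]
width: 0.0097
gripper_force: 59.4
```

move_arm:
  series: [-11.4,-0.6,-2.2,0,-11.3,-0.6,-2.8,0,-11.1,-0.6,-3.3,0,-10.9,-0.6,-3.9,0,-10.7,-0.6,-4.4,0]

```text
t: 39.0
position: [0.5633, 0.1264, 0.2876]
tcp_rot: [0.003, 0.685, 0.728, 0.002]
ft_force: [1.4, -2.8, 6.9]
width: 0.0101
gripper_force: 62.7
```

move_arm:
  series: [-10.5,-0.6,-4.9,0,-10.3,-0.6,-5.4,0,-10,-0.6,-5.9,0,-9.7,-0.5,-6.4,0,-9.4,-0.5,-6.8,0]

```text
t: 39.62
position: [0.5116, 0.1236, 0.2558]
tcp_rot: [0.001, 0.685, 0.729, -0.0]
ft_force: [-0.1, -5.3, 4.3]
width: 0.0098
gripper_force: 65.3
```

move_arm:
  series: [-9,-0.5,-7.3,0,-8.7,-0.5,-7.7,0,-8.3,-0.5,-8.1,0,-7.9,-0.4,-8.5,0,-7.5,-0.4,-8.9,0]

```text
t: 40.25
position: [0.4701, 0.1213, 0.214]
tcp_rot: [0.0, 0.685, 0.729, -0.001]
ft_force: [1.8, -5.0, 1.8]
width: 0.0097
gripper_force: 67.1
```

move_arm:
  series: [-7,-0.4,-9.2,0,-6.6,-0.4,-9.6,0,-6.1,-0.3,-9.9,0,-5.6,-0.3,-10.2,0,-5.1,-0.3,-10.4,0]

```text
t: 40.88
position: [0.4394, 0.1196, 0.1646]
tcp_rot: [0.0, 0.685, 0.729, -0.001]
ft_force: [1.4, -4.9, 3.1]
width: 0.0096
gripper_force: 67.2
```

move_arm:
  series: [-4.6,-0.3,-10.7,0,-4.1,-0.2,-10.9,0,-3.6,-0.2,-11.1,0,-3,-0.2,-11.2,0,0,0,0,0]

```text
t: 41.5
position: [0.4239, 0.1188, 0.1192]
tcp_rot: [-0.0, 0.685, 0.729, -0.001]
ft_force: [4.8, -4.3, -6.1]
width: 0.0095
gripper_force: 68.6
```

move_arm:
  series: [-1.5,0,-5,0,-1,0,-4,0,0,0,-2,0,0,0,0,0]

```text
t: 42.0
position: [0.4218, 0.1187, 0.1097]
tcp_rot: [0.0, 0.685, 0.729, -0.001]
ft_force: [2.2, -5.5, 0.5]
width: 0.0099
gripper_force: 69.3
```

move_arm:
  series: [0,0,-1.5,0,0,0,-1,0,0,0,0,0]

```text
t: 42.38
position: [0.4215, 0.1187, 0.1079]
tcp_rot: [-0.0, 0.685, 0.729, -0.001]
ft_force: [-0.0, -6.6, 4.3]
width: 0.0098
gripper_force: 69.9
```

move_arm:
  series: [0,0,-1.5,0,0,0,0,0]

```text
t: 42.62
position: [0.4215, 0.1187, 0.1078]
tcp_rot: [0.0, 0.685, 0.729, -0.001]
ft_force: [-1.9, -7.4, 9.4]
width: 0.0095
gripper_force: 70.4
```

At the stop: shut. Release and go to the knob.

move_arm:
  series: [0,0,0,0,0,0,0,0]
  gripper: 45

```text
t: 42.88
position: [0.421, 0.1202, 0.1056]
tcp_rot: [-0.002, 0.684, 0.729, -0.001]
ft_force: [-0.2, -0.1, -0.3]
width: 0.0446
gripper_force: 0.0
```

move_arm:
  series: [0,0,60,0,5,54,0,0,5,55,0,0,0,0,0,0,0,0,0,0]

```text
t: 43.5
position: [0.4315, 0.2284, 0.1659]
tcp_rot: [-0.001, 0.684, 0.729, -0.001]
ft_force: [0.1, 0.4, -0.7]
width: 0.0454
gripper_force: 0.0
```

```bash
python3 st.py
python3 - <<'E'
from h import *
q=shot('side')
cv2.imwrite('pics/c11.png',cv2.resize(q['pixels'][190:330,190:410],None,fx=3,fy=3,interpolation=cv2.INTER_CUBIC))
E
```

```text
[0.432 0.228 0.166] [-0.001  0.684  0.729 -0.001] [ 0.071  0.388 -0.664] [-0.061 -0.015  0.003] 0.04543681294768859 0.0
```

View pics/c11.png

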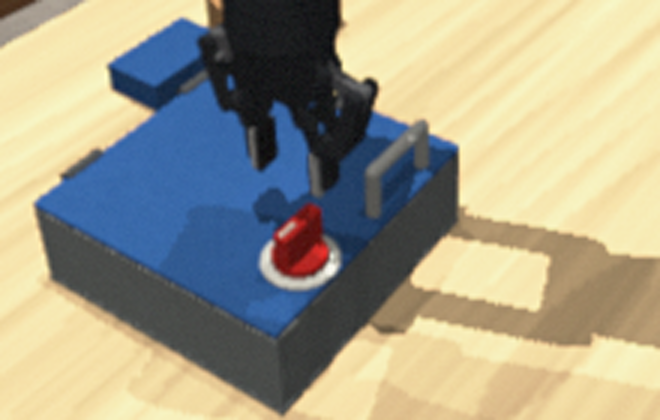

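The lid is shut and the fingers are above the knob bar at (300,235). Grip it and turn counter-clockwise 90°.

move_arm:
  series: [-0.5,-1.5,-30,0,0,0,-31,0,0,0,0,0,0,0,0,0]

```text
t: 44.05
position: [0.4325, 0.2264, 0.1071]
tcp_rot: [0.0, 0.685, 0.728, 0.001]
ft_force: [-0.2, 1.3, 0.3]
width: 0.0451
gripper_force: 0.0
```

move_arm:
  series: [0,0,0,0,0,0,0,0,0,0,0,0,0,0,0,0]
  gripper: 0

```text
t: 44.55
position: [0.4316, 0.227, 0.1078]
tcp_rot: [0.0, 0.685, 0.729, 0.0]
ft_force: [-4.3, -1.1, 6.3]
width: 0.0127
gripper_force: 59.7
```

move_arm:
  series: [0,0,0,1,0,0,0,1,0,0,0,1,0,0,0,0]

```text
t: 45.05
position: [0.4323, 0.2273, 0.1078]
tcp_rot: [0.001, 0.473, 0.881, 0.001]
ft_force: [-2.0, -0.2, 5.3]
width: 0.0126
gripper_force: 59.7
```

move_arm:
  series: [0,0,0,1,0,0,0,1,0,0,0,1,0,0,0,0]

```text
t: 45.55
position: [0.4328, 0.2278, 0.1078]
tcp_rot: [0.001, 0.23, 0.973, 0.002]
ft_force: [-2.1, 2.0, 6.2]
width: 0.0126
gripper_force: 59.7
```

move_arm:
  series: [0,0,0,1,0,0,0,1,0,0,0,1,0,0,0,0]

```text
t: 46.05
position: [0.4329, 0.2286, 0.1078]
tcp_rot: [0.002, -0.029, 1.0, 0.002]
ft_force: [-0.9, 3.8, 4.7]
width: 0.0125
gripper_force: 59.7
```

move_arm:
  series: [0,0,0,0,0,0,0,0]
  gripper: 45

```text
t: 46.3
position: [0.4315, 0.2264, 0.1054]
tcp_rot: [-0.0, -0.03, 1.0, -0.001]
ft_force: [0.7, -0.5, -0.3]
width: 0.0451
gripper_force: 0.0
```

move_arm:
  series: [0,0,50,0,0,0,60,0,0,-60,20,0,0,-60,0,0,0,-60,0,0]

```text
t: 46.92
position: [0.4316, 0.0458, 0.2358]
tcp_rot: [0.0, -0.031, 1.0, -0.0]
ft_force: [1.4, -0.4, -0.8]
width: 0.0449
gripper_force: 0.0
```

move_arm:
  series: [0,-60,0,0,0,-60,0,0,0,-60,0,0,0,0,0,0]

```text
t: 47.42
position: [0.4309, -0.1363, 0.2348]
tcp_rot: [-0.001, -0.027, 1.0, -0.0]
ft_force: [0.0, 0.1, -0.1]
width: 0.045
gripper_force: 0.0
```

Run:
```python
from h import *
q=shot('side');p=shot('top')
cv2.imwrite('pics/c12.png',np.hstack([cv2.resize(q['pixels'][190:330,190:410],(471,300),interpolation=cv2.INTER_CUBIC),cv2.resize(p['pixels'][130:290,180:340],(300,300),interpolation=cv2.INTER_CUBIC)]))
```

```text
(no output)
```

View pics/c12.png

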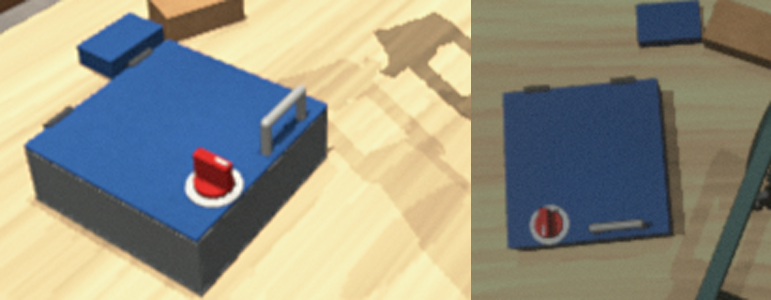

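The lid is flat shut, the knob bar is square to the free edge as at the start, and the cartons are untouched. Handing in.

```bash
python3 -c "
from rig import order
print(order.hand_in())"
```

```text
the job is handed in; nothing more can be done
None
```

Job handed in: both dark arms found on the bench were gripped within about 4 mm of their measured balance points and set on their feet in the case, the lid is fully shut, and the knob is back at locked.

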